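# Serve the boiled eggs in order

### The job

The four boiled eggs in the wooden egg rack look alike, and only their order tells softest (left) from hardest (right). Move them into the four egg cups on the serving board, one in each and pointed end down as they stand now, in the same left-to-right order as seen from the robot. Set each egg gently down into its cup, never drop one, and leave the cups upright where they stand.

Things in the scene. Friction and masses are not known exactly. Their poses are not given: they have to be found in the camera images.
- egg_1: boiled brown hen's egg, leftmost of the four in the egg rack at the start (the four look alike; left = +y). 46 mm across at its widest, which lies 3 mm above the origin, 60 mm tall, 65 g, rigid. Origin: middle of its height, on its axis; z is its axis and points up through the blunt end, the pointed end is down. In the rack the origin is about 63 mm above the worktop.
- egg_2: boiled brown hen's egg, second from the left of the four in the egg rack at the start (the four look alike; left = +y). 46 mm across at its widest, which lies 3 mm above the origin, 60 mm tall, 65 g, rigid. Origin: middle of its height, on its axis; z is its axis and points up through the blunt end, the pointed end is down. In the rack the origin is about 63 mm above the worktop.
- egg_3: boiled brown hen's egg, third from the left of the four in the egg rack at the start (the four look alike; left = +y). 46 mm across at its widest, which lies 3 mm above the origin, 60 mm tall, 65 g, rigid. Origin: middle of its height, on its axis; z is its axis and points up through the blunt end, the pointed end is down. In the rack the origin is about 63 mm above the worktop.
- egg_4: boiled brown hen's egg, rightmost of the four in the egg rack at the start (the four look alike; left = +y). 46 mm across at its widest, which lies 3 mm above the origin, 60 mm tall, 65 g, rigid. Origin: middle of its height, on its axis; z is its axis and points up through the blunt end, the pointed end is down. In the rack the origin is about 63 mm above the worktop.
- cup_a: white egg cup on a foot, loose, 45 mm tall, 120 g; rim 43 mm across outside and 35 mm inside. The four cups are alike and stand in one row on the serving board, in any order. Origin: centre of its underside, z up. An egg that sits in it pointed end down rests on the rim, its origin 62 mm above the cup's origin.
- cup_b: white egg cup on a foot, loose, 45 mm tall, 120 g; rim 43 mm across outside and 35 mm inside. The four cups are alike and stand in one row on the serving board, in any order. Origin: centre of its underside, z up. An egg that sits in it pointed end down rests on the rim, its origin 62 mm above the cup's origin.
- cup_c: white egg cup on a foot, loose, 45 mm tall, 120 g; rim 43 mm across outside and 35 mm inside. The four cups are alike and stand in one row on the serving board, in any order. Origin: centre of its underside, z up. An egg that sits in it pointed end down rests on the rim, its origin 62 mm above the cup's origin.
- cup_d: white egg cup on a foot, loose, 45 mm tall, 120 g; rim 43 mm across outside and 35 mm inside. The four cups are alike and stand in one row on the serving board, in any order. Origin: centre of its underside, z up. An egg that sits in it pointed end down rests on the rim, its origin 62 mm above the cup's origin.
- egg_rack: light wooden egg rack, fixed: a rail 72 x 272 mm, its top 46 mm above the worktop, with four 35 mm holes in a row along the rack's y axis at y = +105, +35, -35, -105 mm, each with an egg. Origin: centre of its underside, on the worktop; x across the rack, away from the robot, y along the row to the left; turned up to 0.3 rad from the world axes.
- serving_board: dark wooden serving board, round ends, fixed, 120 x 320 x 14 mm; the cups stand on it within 9 mm of y = +111, +37, -37, -111 mm, x = 0. Origin: centre of its underside, on the worktop; x across it, away from the robot, y along the row to the left; turned up to 0.3 rad. A 140 mm mill and a salt cellar stand 130 mm behind the cups; wall cabinets hang from z = 0.5 m, beyond x of about 0.6 m.
Mind the look-alikes: they are no part of the job. What is shaped like the egg_4 but blue or red is not meant. What is shaped like the egg_2 but black or purple is not meant.

How it is judged (in metres and radians):
At the end, for the whole second after the job is handed in: Eggs sit in the cups in the rack's left-to-right order: each within 22 mm of its place along the board, 8 mm of a cup's axis and 6 mm of seated height, upright within 0.45 rad, still, released; cups upright within 0.1 rad, moved under 20 mm, still (y of egg_1 in the frame of serving_board between 0.089 and 0.133 m and ((horizontal distance between egg_1 and cup_a below 0.008 m and z of egg_1 in the frame of cup_a between 0.0561 and 0.0681 m) or (horizontal distance between egg_1 and cup_b below 0.008 m and z of egg_1 in the frame of cup_b between 0.0561 and 0.0681 m) or (horizontal distance between egg_1 and cup_c below 0.008 m and z of egg_1 in the frame of cup_c between 0.0561 and 0.0681 m) or (horizontal distance between egg_1 and cup_d below 0.008 m and z of egg_1 in the frame of cup_d between 0.0561 and 0.0681 m)) and angle between each of egg_1, egg_2, egg_3, egg_4's own z axis and vertical below 0.45 rad and linear speed of each of egg_1, egg_2, egg_3, egg_4, cup_a, cup_b, cup_c, cup_d below 0.02 m/s and contact force between the fingers and egg_1 below 0.05 N and y of egg_2 in the frame of serving_board between 0.015 and 0.059 m and ((horizontal distance between egg_2 and cup_a below 0.008 m and z of egg_2 in the frame of cup_a between 0.0561 and 0.0681 m) or (horizontal distance between egg_2 and cup_b below 0.008 m and z of egg_2 in the frame of cup_b between 0.0561 and 0.0681 m) or (horizontal distance between egg_2 and cup_c below 0.008 m and z of egg_2 in the frame of cup_c between 0.0561 and 0.0681 m) or (horizontal distance between egg_2 and cup_d below 0.008 m and z of egg_2 in the frame of cup_d between 0.0561 and 0.0681 m)) and contact force between the fingers and egg_2 below 0.05 N and y of egg_3 in the frame of serving_board between -0.059 and -0.015 m and ((horizontal distance between egg_3 and cup_a below 0.008 m and z of egg_3 in the frame of cup_a between 0.0561 and 0.0681 m) or (horizontal distance between egg_3 and cup_b below 0.008 m and z of egg_3 in the frame of cup_b between 0.0561 and 0.0681 m) or (horizontal distance between egg_3 and cup_c below 0.008 m and z of egg_3 in the frame of cup_c between 0.0561 and 0.0681 m) or (horizontal distance between egg_3 and cup_d below 0.008 m and z of egg_3 in the frame of cup_d between 0.0561 and 0.0681 m)) and contact force between the fingers and egg_3 below 0.05 N and y of egg_4 in the frame of serving_board between -0.133 and -0.089 m and ((horizontal distance between egg_4 and cup_a below 0.008 m and z of egg_4 in the frame of cup_a between 0.0561 and 0.0681 m) or (horizontal distance between egg_4 and cup_b below 0.008 m and z of egg_4 in the frame of cup_b between 0.0561 and 0.0681 m) or (horizontal distance between egg_4 and cup_c below 0.008 m and z of egg_4 in the frame of cup_c between 0.0561 and 0.0681 m) or (horizontal distance between egg_4 and cup_d below 0.008 m and z of egg_4 in the frame of cup_d between 0.0561 and 0.0681 m)) and contact force between the fingers and egg_4 below 0.05 N and angle between each of cup_a, cup_b, cup_c, cup_d's own z axis and vertical below 0.1 rad and distance of each of cup_a, cup_b, cup_c, cup_d from where it was at the start of the episode below 0.02 m); the robot touches nothing.
It fails at once if an egg falls on to the board, the worktop or the floor (height (world z) of any of egg_1, egg_2, egg_3, egg_4 below 0.047 m).
It fails at once if an egg is let fall (about 20 mm or more) instead of being set down ((linear speed of egg_1 above 0.6 m/s and contact force between the fingers and egg_1 below 0.01 N) or (linear speed of egg_2 above 0.6 m/s and contact force between the fingers and egg_2 below 0.01 N) or (linear speed of egg_3 above 0.6 m/s and contact force between the fingers and egg_3 below 0.01 N) or (linear speed of egg_4 above 0.6 m/s and contact force between the fingers and egg_4 below 0.01 N)).
It also fails if it takes over 109 s, if anything falls off the work surface, if the arm or the gripper's body presses on something with over 40 N, if the wrist force passes 120 N, or if a joint passes its speed limit or range.

### The arm

A 6-joint arm with a two-finger parallel gripper is mounted at the origin on a cart in front of the work surface, level with it; the furniture and walls round the work are solid. World frame = base frame: x ahead of the robot, y to its left, z up, the work surface at z = 0. Lengths are in m, angles in degrees, forces in N, time in s.
With the tool pointing down it reaches from about 0.275 to 0.975 m from the base axis. Payload 8.4 kg.
Tool frame: the origin (TCP) lies between the finger pads; the fingertips stand bot.nose_length ahead of it and the grasp point (between the pads) lies 5 mm behind it (bot.nose_length is the distance from the TCP to the fingertips, in m); z points along the fingers, y is the direction in which the jaws open and shut (so a half turn about z gives the same grasp; the last joint's range is limited). The gripper opens to 92 mm and grips with 3 to 60 N. Pads are 20 mm wide; open, the fingers measure 128 mm over their backs; the gripper's body (75 mm by 189 mm) begins 69 mm behind the grasp point.
Start: joints at [63.69, 20.225, 93.587, -0, 66.188, -0.138], TCP at [0.276, 0.561, 0.229] pointing down, gripper open.
Joint ranges: [-150.9, 150.9], [-52.94, 120.26], [3.33, 152.33], [-74.26, 254.26], [0, 154.13], [-172.89, 172.89]. Speed limits (degrees/s): [127.2, 127.2, 159.86, 180, 180, 180].

### API

Orientations are given as a 3x3 rotation matrix whose columns are the frame's x, y, z axes.
In Python, from cell import bot gives the robot as it stands.
- The arm moves only by the shell command python3 -m handwheel 'ROWS' [FORCE]. ROWS is JSON, a list of rows, each a list of 3 entries, a list of its own where there are three numbers: the shift along the world's x, y, z scaled (see below), then the turn about the world's z scaled (see below), then the closure, from 0 (fully open) to 1 (shut). A call has 1 to 20 rows; each row shifts and turns the commanded pose from where the row before left it; what a row does not reach is not made up. The controller multiplies each number of a shift by 500 mm and each number of a turn by pi rad. A row lasts 1/12 s, in which the tool goes at most 41.7 mm and 7.16 degrees, less where a joint would pass 70% of its speed; a pose out of reach is approached as far as the arm can. A call with a number of a shift or a turn outside -1 to 1 is refused whole. A call with a gripper value outside its range is refused whole. The fingers move at their own pace and stop on an object; FORCE is the grip in N (left out, the last holds). Time passes only in rows, so rows that do not move let the fingers close. It gives the time, the measured TCP pose, the force and the opening at its end, in the units of the state.
- bot.read_state(): the state, without advancing time (a new reading comes with each control period).
- bot.read_camera(name): name is "side" or "top" or "wrist"; returns the picture (420x560x3 uint8, red, green, blue); there is no depth.
- bot.camera_params(name): a dict with "camera_matrix" (3x3 intrinsics, pixels), "origin" and "attitude" of the camera in the world. Camera axes: x right, y down, z forward; pixel columns grow to the right and rows downward; lengths in m; the calibration is good to about 2 mm. A picture is of the moment at which its call begins: read the wrist's pose just before it. camera_params takes no time and is no camera call; for the wrist camera it gives the pose at the moment of the call.
- bot.hand_in(): hands the job in, once; it reports no verdict.
Trained networks look in the newest picture that a camera, given by its name, has taken for a name from the list of things; names that differ only in an ending like _2 or _b are one class to them, and where a whole thing is asked for, a point or a joint stands for the part that bears it (a point fixed in the world has none). Each returns a list of dicts, best first, with "p" (0 to 1); they miss things now and then, are a little off and sometimes report something else, mostly with a low value. They report only what shows in the picture. A call takes as long as a camera call. They do not tell look-alikes from the thing itself.
- bot.recognise(target, camera): "centre" ([column, row] as shares, 0 to 1, of the picture: columns of its width, rows of its height, amid what is visible of it).
- bot.tip_of(target, camera): "centre" ([column, row] as shares, 0 to 1, of the picture: columns of its width, rows of its height: a listed point, or the origin of a listed thing).
The state is a dict: "time_s": time; "q": joint angles; "joint_velocities": joint speeds; "joint_torque": joint torques, N m; "ee_pos": TCP position; "tcp_rot": TCP orientation; "force": force on the tool from outside, world axes, zero at the start; "wrist_torque": the same for the moment, N m; "width": finger opening in m.
Only numpy, scipy, OpenCV 4.12 (cv2) and the standard library are available. Lean on these libraries where they do the work, as an engineer would, in place of code of your own. Each camera call takes 0.05 s, during which the arm holds its last target.

## Working session

There is one attempt and no reset: what is moved stays moved. The work goes in short steps, Python scripts to look and compute and a shell command to move; the robot and the scene stay as the last step left them, time stands still between calls to the robot, and variables do not carry over. Pictures are saved under pics/ and viewed, and the job is handed in when it is done.

```bash
ls; mkdir -p pics
python3 - <<'E'
from cell import bot
import cv2
s=bot.read_state(); print(s, bot.nose_length)
for n in ("top","side","wrist"):
    p=bot.camera_params(n); print(n,p)
    cv2.imwrite(f"pics/{n}0.png",bot.read_camera(n)[:,:,::-1])
    for t in ("egg_1","cup_a"):
        print(n,t,[(round(d['p'],2),[round(d['centre'][0]*560),round(d['centre'][1]*420)]) for d in bot.recognise(t,n)])
E
```

```text
pics
{'time_s': 0.0, 'q': array([ 6.36893254e+01,  2.02616273e+01,  9.36265915e+01,  1.01159674e-04,
        6.61887076e+01, -1.37045418e-01]), 'joint_velocities': array([-0.0517938 ,  0.11113714,  0.03655216, -0.10466457, -0.15228225,
        0.00382251]), 'joint_torque': array([ 1.02954295e-03, -5.93843007e+01, -3.34216583e+01,  6.95546670e-02,
        2.33875023e-02, -1.42401386e-04]), 'ee_pos': array([0.27547516, 0.56050574, 0.22789161]), 'tcp_rot': array([[-8.97461165e-01,  4.41093076e-01, -5.96548059e-04],
       [ 4.41093479e-01,  8.97460359e-01, -1.20281306e-03],
       [ 4.82572058e-06, -1.34261147e-03, -9.99999099e-01]]), 'force': array([-0.23059379, -0.07913409, -0.95905215]), 'wrist_torque': array([-0.01538389, -0.04812154,  0.04321717]), 'width': 0.09160744803801402} 0.014
top {'camera_matrix': array([[381.31622297,   0.        , 284.94492583],
       [  0.        , 381.31622297, 205.65696674],
       [  0.        ,   0.        ,   1.        ]]), 'origin': array([0.34720773, 0.05468861, 1.04201861]), 'attitude': array([[ 0.01151831, -0.99552467,  0.09379748],
       [-0.
[... 817 characters left out ...]
1, [275, 177]), (0.69, [280, 199]), (0.64, [276, 191]), (0.62, [238, 171]), (0.58, [252, 152]), (0.55, [284, 156]), (0.51, [279, 163])]
side cup_a [(0.93, [262, 264]), (0.8, [273, 286]), (0.64, [299, 341])]
wrist {'camera_matrix': array([[340.54973431,   0.        , 276.96626769],
       [  0.        , 340.54973431, 214.55428734],
       [  0.        ,   0.        ,   1.        ]]), 'origin': array([0.20048472, 0.59944225, 0.38371122]), 'attitude': array([[ 4.41149716e-01,  8.57199932e-01,  2.65697581e-01],
       [ 8.97433506e-01, -4.21315638e-01, -1.30790804e-01],
       [-1.71322676e-04,  2.96144238e-01, -9.55143215e-01]])}
wrist egg_1 [(0.7, [231, 320]), (0.6, [186, 413])]
wrist cup_a []
```

Run:
```python
import cv2
a=cv2.imread("pics/top0.png")[110:310,100:500]
cv2.imwrite("pics/topz.png",cv2.resize(a,None,fx=2,fy=2,interpolation=cv2.INTER_CUBIC))
```

```text
(no output)
```

View pics/top0.png

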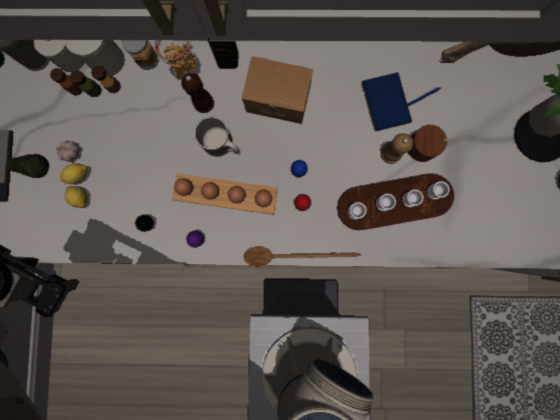

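View pics/side0.png

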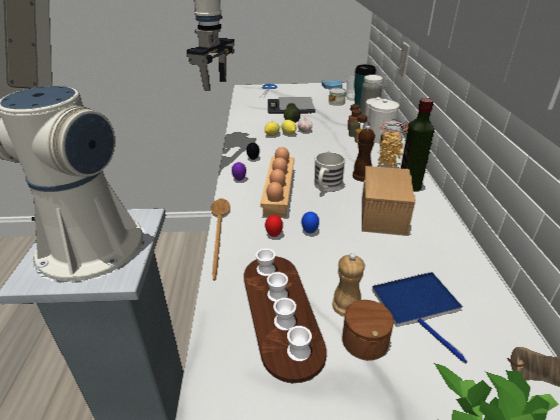

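View pics/wrist0.png

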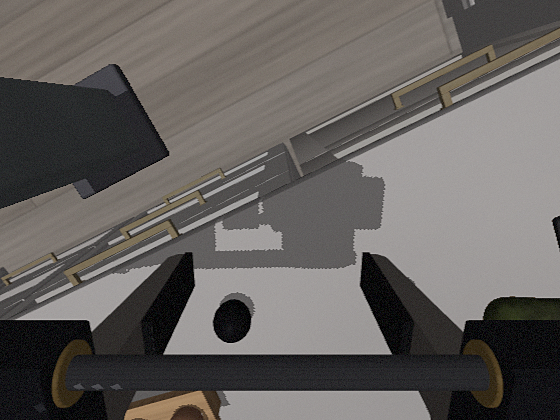

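View pics/topz.png

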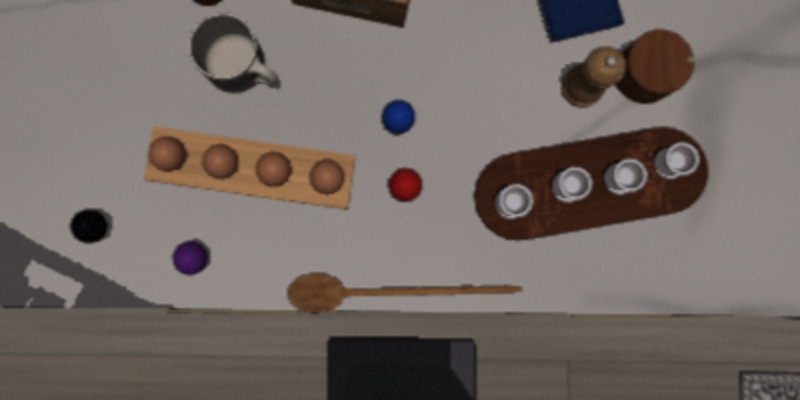

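The four brown eggs (the targets) sit in the rack in the top view at (183,186), (210,190), (237,194) and (263,198). The look-alikes are blue (299,168), red (302,202), purple (195,238) and black (144,222). The cups are at (357,211), (387,202), (414,198) and (440,190). The mill and salt cellar are behind them at (402,145). In the zoomed crop all four rack eggs are brown, so I choose those.

```bash
cat > h.py <<'E'
import numpy as np, cv2
from cell import bot
from scipy.optimize import least_squares
def proj(p,X):
    R=np.array(p['attitude']);v=(np.atleast_2d(X)-p['origin'])@R; q=v@np.array(p['camera_matrix']).T
    return q[:,:2]/q[:,2:]
def ray(p,uv,z):
    R=np.array(p['attitude']);d=R@np.linalg.solve(p['camera_matrix'],[uv[0],uv[1],1.]);o=np.array(p['origin'])
    return o+d*(z-o[2])/d[2]
E
python3 - <<'E'
from h import *
def rep(t,c): 
    return [(round(d['p'],2),np.array(d['centre'])*[560,420]) for d in bot.tip_of(t,c)]
for c in("top","side"):
    bot.read_camera(c); p=bot.camera_params(c)
    for t,z in(("egg_1",.063),("cup_a",.014),("egg_rack",0),("serving_board",0)):
        for pr,uv in rep(t,c): print(c,t,pr,uv.round(1),ray(p,uv,z)[:2].round(4))
# brown blobs in top
im=cv2.imread("pics/top0.png").astype(int)
hsv=cv2.cvtColor(im.astype(np.uint8),cv2.COLOR_BGR2HSV)
for u,v in((183,186),(197,188),(357,211)): print(hsv[v-1:v+2,u-1:u+2].reshape(-1,3).mean(0))
E
```

```text
top egg_1 0.73 [236.9 192.1] [0.4734 0.1924]
top egg_1 0.68 [307.1 202.7] [0.4477 0.0103]
top egg_1 0.63 [143.5 224.3] [0.3874 0.4316]
top egg_1 0.6 [197.5 238.3] [0.353  0.2907]
top egg_1 0.56 [183.9 186.7] [0.4862 0.3306]
top egg_1 0.53 [212.2 189.9] [0.4786 0.2567]
top egg_1 0.5 [262.4 197.4] [0.4603 0.1259]
top cup_a 0.73 [434.6 192.4] [ 0.4843 -0.3363]
top cup_a 0.68 [405.  198.4] [ 0.4671 -0.2562]
top cup_a 0.53 [356.6 211.4] [ 0.4306 -0.1255]
top cup_a 0.49 [384.7 202.4] [ 0.4557 -0.2015]
top egg_rack 0.79 [229.9 192.7] [0.4797 0.2205]
top serving_board 0.98 [392.9 206. ] [ 0.4475 -0.2271]
side egg_1 0.87 [309.4 222.9] [ 0.539  -0.0198]
side egg_1 0.84 [273.3 223.2] [ 0.4533 -0.0167]
side egg_1 0.74 [281.  157.9] [0.486  0.3165]
side egg_1 0.72 [274.1 188.1] [0.4599 0.1419]
side egg_1 0.68 [279.  167.7] [0.4774 0.255 ]
side egg_1 0.57 [275.7 177.1] [0.466  0.2007]
side egg_1 0.47 [240.4 169.8] [0.3646 0.2486]
side egg_1 0.44 [255.3 151.1] [0.4069 0.3674]
side cup_a 0.84 [295.8 350.1] [ 0.4843 -0.3348]
side cup_a 0.82 [274.3 293.2] [ 0.4497 -0.1949]
side cup_a 0.62 [265.3 267.9] [ 0.4319 -0.1175]
side egg_rack 0.59 [277.3 192.4] [0.4706 0.2195]
side serving_board 0.66 [279.6 313.1] [ 0.459  -0.2363]
[  9.88888889 131.55555556 136.33333333]
[ 13.88888889 129.55555556 146.66666667]
[131.44444444  10.         172.77777778]
```

```bash
python3 -m handwheel '[[[0.033,-0.06,0.012],-0.033,0],[[0.033,-0.06,0.012],-0.033,0],[[0.033,-0.06,0.012],-0.033,0],[[0.033,-0.06,0.012],-0.033,0],[[0.033,-0.06,0.012],-0.033,0],[[0.033,-0.06,0.012],-0.033,0],[[0.033,-0.06,0.012],-0.033,0],[[0.033,-0.06,0.012],-0.033,0],[[0.033,-0.06,0.012],-0.033,0],[[0.033,-0.06,0.012],-0.033,0],[[0.033,-0.06,0.012],-0.033,0],[[0.033,-0.06,0.012],-0.033,0],[[0,0,0],0,0],[[0,0,0],0,0],[[0,0,0],0,0],[[0,0,0],0,0]]'
python3 - <<'E'
from h import *
p=bot.camera_params("wrist"); im=bot.read_camera("wrist"); cv2.imwrite("pics/w1.png",im[:,:,::-1])
print(bot.read_state()['tcp_rot'][:,1])
np.save('p1.npy',p,allow_pickle=True)
for d in bot.tip_of("egg_1","wrist"):
    uv=np.array(d['centre'])*[560,420]; print(round(d['p'],2),uv.round(1),ray(p,uv,.063).round(4))
E
```

```text
time_s: 2.28
ee_pos: [0.473, 0.2017, 0.3003]
tcp_rot: [[0.128, 0.992, -0.001], [0.992, -0.128, 0.0], [0.0, -0.001, -1.0]]
force: [0.3, 0.4, 0.4]
width: 0.0919
[ 9.91848818e-01 -1.27418462e-01 -6.76482571e-04]
0.89 [274.1 249.7] [0.4592 0.1211 0.063 ]
0.79 [166.9 106.7] [0.3644 0.3047 0.063 ]
0.71 [279.7 302.8] [0.4566 0.0455 0.063 ]
0.71 [343.7 289.8] [0.5413 0.0539 0.063 ]
0.67 [274.2 191.5] [0.4689 0.1948 0.063 ]
0.59 [273.2 128.1] [0.4773 0.2671 0.063 ]
0.57 [273.2  63.9] [0.486  0.3327 0.063 ]
0.38 [278.5 154.5] [0.4795 0.2372 0.063 ]
```

View pics/w1.png

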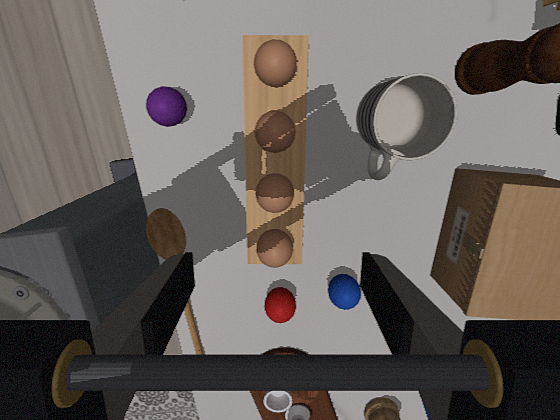

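The wrist picture shows the four brown eggs in the rack at (275,63), (275,131), (275,192) and (275,248). Purple is at (166,106), red at (280,304) and blue at (344,291), all off the rack. Next I fit the rack pose from its outline.

```bash
cat >> h.py <<'E'
def refine(g,ps,win=5):
    return cv2.cornerSubPix(g,np.float32(ps).reshape(-1,1,2),(win,win),(-1,-1),(3,50,.01)).reshape(-1,2)
E
python3 - <<'E'
from h import *
p=np.load('p1.npy',allow_pickle=True).item()
im=cv2.imread("pics/w1.png"); g=cv2.cvtColor(im,cv2.COLOR_BGR2GRAY)
c=refine(g,[(243,36),(308,36),(247,263),(302,263)]); print(c)
loc=np.array([[-.036,.136],[.036,.136],[-.036,-.136],[.036,-.136]])
def W(q,l,z):
    ca,sa=np.cos(q[2]),np.sin(q[2]); return np.c_[q[0]+ca*l[:,0]-sa*l[:,1],q[1]+sa*l[:,0]+ca*l[:,1],np.full(len(l),z)]
r=least_squares(lambda q:(proj(p,W(q,loc,.046))-c).ravel(),[.473,.225,-.12])
print(r.x.round(4),np.degrees(r.x[2]).round(2),r.fun.round(2))
e=W(r.x,np.array([[0,.105],[0,.035],[0,-.035],[0,-.105]]),.063);print(e.round(4)); np.save('eggs.npy',e)
print(proj(p,e).round(1))
im2=im.copy()
# egg outline: sphere-ish at widest z .066
for a in e:
    th=np.linspace(0,2*np.pi,60)
    for k in proj(p,np.c_[a[0]+.023*np.cos(th),a[1]+.023*np.sin(th),np.full(60,.066)]): cv2.circle(im2,tuple(int(t) for t in k.round()),0,(0,255,0),-1)
for k in proj(p,W(r.x,loc,.046)): cv2.circle(im2,tuple(int(t) for t in k.round()),2,(255,0,0),1)
cv2.imwrite("pics/w1o.png",cv2.resize(im2[20:280,200:350],None,fx=2,fy=2))
E
```

```text
[[242.13971   34.585472]
 [306.31097   35.287136]
 [247.58974  263.69327 ]
 [301.09308  263.36703 ]]
[ 0.4734  0.2286 -0.1302] -7.46 [-1.16  0.01  1.2  -0.54 -0.58  0.24  0.53  0.67]
[[0.487  0.3327 0.063 ]
 [0.4779 0.2633 0.063 ]
 [0.4688 0.1939 0.063 ]
 [0.4597 0.1245 0.063 ]]
[[274.1  63.8]
 [274.2 131.5]
 [274.2 192.3]
 [274.2 247.2]]
```

View pics/w1o.png

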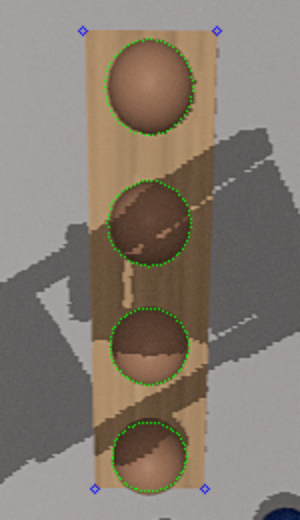

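The outlines match within about 1 px, so the rack pose is (0.4734, 0.2286) with a yaw of -7.46°. I go to egg_1.

```bash
python3 -m handwheel '[[[0.006,0.052,-0.03],0,0],[[0.006,0.052,-0.03],0,0],[[0.006,0.052,-0.03],0,0],[[0.006,0.052,-0.03],0,0],[[0.006,0.052,-0.03],0,0],[[0,0,0],0,0],[[0,0,-0.05],0,0],[[0,0,-0.05],0,0],[[0,0,-0.05],0,0],[[0,0,-0.05],0,0],[[0,0,-0.03],0,0],[[0,0,-0.03],0,0],[[0,0,-0.03],0,0],[[0,0,0],0,0],[[0,0,0],0,0],[[0,0,0],0,0]]' 10
```

```text
time_s: 3.72
ee_pos: [0.4889, 0.3313, 0.0815]
tcp_rot: [[0.129, 0.992, 0.001], [0.992, -0.129, 0.0], [0.0, 0.001, -1.0]]
force: [0.9, -0.0, 0.4]
width: 0.0918
```

```bash
python3 -m handwheel '[[[-0.003,0.003,-0.015],0,0],[[0,0,-0.02],0,0],[[0,0,0],0,0],[[0,0,0],0,1],[[0,0,0],0,1],[[0,0,0],0,1],[[0,0,0],0,1],[[0,0,0],0,1],[[0,0,0],0,1],[[0,0,0],0,1],[[0,0,0],0,1],[[0,0,0],0,1],[[0,0,0],0,1]]' 10
```

```text
time_s: 4.8
ee_pos: [0.4873, 0.3325, 0.0632]
tcp_rot: [[0.13, 0.992, 0.0], [0.992, -0.13, 0.0], [0.0, 0.0, -1.0]]
force: [0.8, -0.2, 1.7]
width: 0.045
```

```bash
python3 -m handwheel '[[[0,0,0.01],0,1],[[0,0,0.015],0,1],[[0,0,0.03],0,1],[[0,0,0.05],0,1],[[0,0,0.06],0,1],[[0,0,0.06],0,1],[[0,0,0.06],0,1],[[0,0,0.06],0,1],[[0,0,0.05],0,1],[[0,0,0.03],0,1],[[0,0,0],0,1],[[0,0,0],0,1]]' 10
python3 - <<'E'
from h import *
im=bot.read_camera("wrist"); cv2.imwrite("pics/w2.png",im[:,:,::-1])
E
```

```text
time_s: 5.8
ee_pos: [0.4873, 0.3325, 0.2764]
tcp_rot: [[0.13, 0.992, 0.001], [0.992, -0.13, 0.001], [0.001, 0.001, -1.0]]
force: [-0.3, 0.4, -1.5]
width: 0.0449
```

View pics/w2.png

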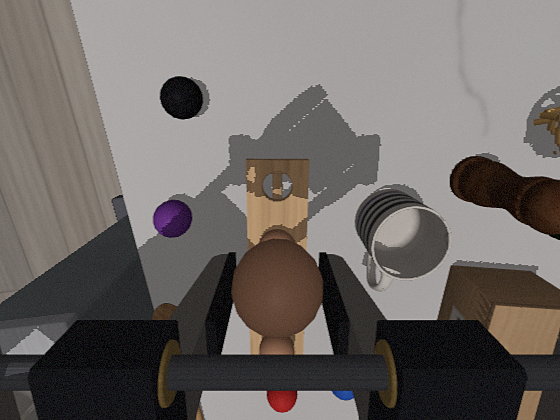

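The egg hangs upright between the fingers at (277,288). Now to the cups, looking as I arrive.

```bash
python3 -m handwheel '[[[-0.003,-0.03,0.003],0.006,1],[[-0.003,-0.05,0.003],0.006,1],[[-0.003,-0.067,0.003],0.006,1],[[-0.003,-0.067,0.003],0.006,1],[[-0.003,-0.067,0.003],0.006,1],[[-0.003,-0.067,0.003],0.006,1],[[-0.003,-0.067,0.003],0.006,1],[[-0.003,-0.067,0.003],0.006,1],[[-0.003,-0.067,0.003],0.006,1],[[-0.003,-0.067,0.003],0.006,1],[[-0.003,-0.067,0.003],0.006,1],[[-0.003,-0.067,0.003],0.006,1],[[-0.003,-0.067,0.003],0.006,1],[[-0.003,-0.067,0.003],0.006,1],[[-0.003,-0.067,0.003],0.006,1],[[-0.003,-0.067,0.003],0.006,1],[[-0.003,-0.067,0.003],0.006,1],[[-0.003,-0.067,0.003],0.006,1],[[0,-0.05,0],0.006,1],[[0,-0.03,0],0.006,1]]' 10
python3 -m handwheel '[[[0,0,0],0,1],[[0,0,0],0,1],[[0,0,0],0,1],[[0,0,0],0,1]]' 10
python3 - <<'E'
from h import *
p=bot.camera_params("wrist"); im=bot.read_camera("wrist"); cv2.imwrite("pics/w3.png",im[:,:,::-1])
np.save('p3.npy',p,allow_pickle=True)
for d in bot.tip_of("cup_a","wrist"):
    uv=np.array(d['centre'])*[560,420]; print(round(d['p'],2),uv.round(1),ray(p,uv,.014).round(4))
E
```

```text
time_s: 7.52
ee_pos: [0.459, -0.2858, 0.3006]
tcp_rot: [[-0.244, 0.97, -0.003], [0.97, 0.244, 0.001], [0.002, -0.002, -1.0]]
force: [0.1, -0.2, -0.1]
width: 0.0451
time_s: 7.85
ee_pos: [0.46, -0.2824, 0.3019]
tcp_rot: [[-0.245, 0.97, -0.001], [0.97, 0.245, 0.001], [0.001, -0.001, -1.0]]
force: [-0.5, -0.0, -1.2]
width: 0.0455
0.96 [285.9 218.9] [ 0.4865 -0.3352  0.014 ]
0.65 [291.9 112.2] [ 0.4585 -0.1981  0.014 ]
0.62 [285.9  38.9] [ 0.4305 -0.12    0.014 ]
0.58 [285.2 166.7] [ 0.4676 -0.2661  0.014 ]
```

View pics/w3.png

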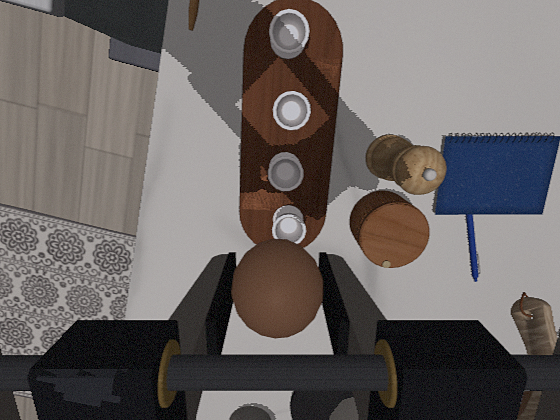

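The four cups show at (290,32), (291,110), (286,171) and (289,228). Next I locate the rims precisely.

```bash
cat >> h.py <<'E'
from scipy.optimize import minimize
def rimfit(p,g,x0,z=.059,span=.008):
    th=np.linspace(0,2*np.pi,72,endpoint=False);c=np.c_[np.cos(th),np.sin(th)]
    g=g.astype(np.float32)
    def samp(x,r):
        k=proj(p,np.c_[x[0]+r*c[:,0],x[1]+r*c[:,1],np.full(72,z)]).astype(np.float32)
        return cv2.remap(g,k[:,0].reshape(1,-1),k[:,1].reshape(1,-1),cv2.INTER_LINEAR)[0]
    def sc(x):
        return -(np.mean(np.clip(samp(x,.0205)-samp(x,.0228),-20,60)))
    G=np.arange(-span,span+1e-6,.0005)
    S=[(sc((x0[0]+a,x0[1]+b)),x0[0]+a,x0[1]+b) for a in G for b in G]
    return min(S)
E
python3 - <<'E'
from h import *
p=np.load('p3.npy',allow_pickle=True).item()
im=cv2.imread("pics/w3.png"); g=cv2.GaussianBlur(cv2.cvtColor(im,cv2.COLOR_BGR2GRAY),(3,3),0)
im2=cv2.resize(im[0:260,200:380],None,fx=3,fy=3,interpolation=cv2.INTER_CUBIC)
out=[]
for uv in((290,32),(291,110),(286,171),(289,228)):
    x0=ray(p,uv,.059)[:2]; s,x,y=rimfit(p,g,x0); out.append((x,y)); print(x0.round(4),round(s,1),round(x,4),round(y,4))
    th=np.linspace(0,2*np.pi,60)
    for r in(.0215,.0175):
        for k in proj(p,np.c_[x+r*np.cos(th),y+r*np.sin(th),np.full(60,.059)]): cv2.circle(im2,(int((k[0]-200+.5)*3),int((k[1]+.5)*3)),0,(0,255,0),-1)
np.save('cups.npy',out)
o=np.array(out);d=o[0]-o[3];print(np.degrees(np.arctan2(-d[0],d[1])),np.linalg.norm(np.diff(o,axis=0),axis=1),o.mean(0))
cv2.imwrite("pics/w3o.png",im2[:600] if 0 else cv2.resize(im2,None,fx=.77,fy=.77))
E
```

```text
[ 0.4339 -0.1207] -46.7 0.4324 -0.1222
[ 0.4551 -0.1962] -60.0 0.4556 -0.1967
[ 0.467 -0.264] -47.5 0.4665 -0.2655
[ 0.4885 -0.3319] -39.8 0.489 -0.3354
14.865966540848929 [0.07797328 0.06969029 0.07345694] [ 0.46087885 -0.22997151]
```

View pics/w3o.png

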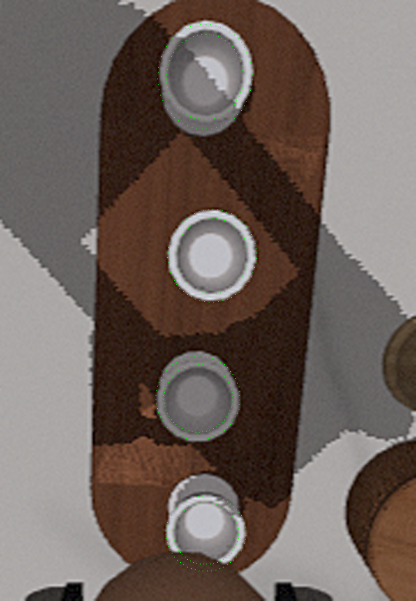

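```bash
python3 -m handwheel '[[[-0.009,0.053,-0.01],0,1],[[-0.009,0.053,-0.01],0,1],[[-0.009,0.053,-0.01],0,1],[[-0.009,0.053,-0.01],0,1],[[-0.009,0.053,-0.01],0,1],[[-0.009,0.053,-0.01],0,1],[[0,0,-0.02],0,1],[[0,0,-0.05],0,1],[[0,0,-0.05],0,1],[[0,0,-0.05],0,1],[[0,0,-0.05],0,1],[[0,0,-0.05],0,1],[[0,0,-0.03],0,1],[[0,0,-0.02],0,1],[[0,0,0],0,1],[[0,0,0],0,1],[[0,0,0],0,1],[[0,0,0],0,1],[[0,0,0],0,1]]' 10
python3 - <<'E'
from h import *
for n in("side","wrist","top"):cv2.imwrite(f"pics/{n}4.png",bot.read_camera(n)[:,:,::-1])
a=cv2.imread("pics/side4.png")[200:400,180:380];b=cv2.imread("pics/wrist4.png")[150:400,160:400]
cv2.imwrite("pics/c4.png",np.hstack([cv2.resize(a,(400,400)),cv2.resize(b,(400,400))]))
E
```

```text
time_s: 9.53
ee_pos: [0.4339, -0.1248, 0.1135]
tcp_rot: [[-0.244, 0.97, 0.002], [0.97, 0.244, -0.001], [-0.001, 0.002, -1.0]]
force: [0.7, -0.1, -0.0]
width: 0.0449
```

View pics/c4.png

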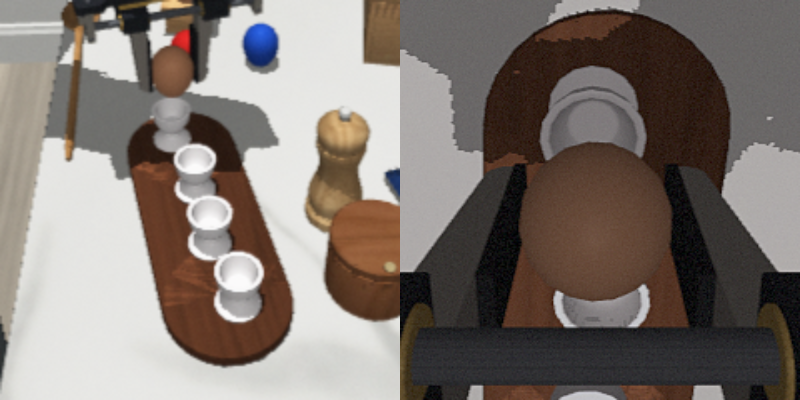

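The egg hangs above the leftmost cup. I correct it by 1.5 mm and 2.6 mm and lower slowly.

```bash
python3 -m handwheel '[[[-0.003,0.005,-0.01],0,1],[[0,0,-0.02],0,1],[[0,0,-0.015],0,1],[[0,0,-0.01],0,1],[[0,0,-0.006],0,1],[[0,0,-0.004],0,1],[[0,0,0],0,1],[[0,0,0],0,1],[[0,0,0],0,1]]' 10
```

```text
time_s: 10.43
ee_pos: [0.4319, -0.1221, 0.0802]
tcp_rot: [[-0.244, 0.97, 0.0], [0.97, 0.244, -0.0], [-0.0, 0.0, -1.0]]
force: [-0.2, -0.5, -0.5]
width: 0.0452
```

```bash
python3 -m handwheel '[[[0,0,-0.002],0,1],[[0,0,-0.002],0,1],[[0,0,-0.002],0,1],[[0,0,0],0,1],[[0,0,0],0,1],[[0,0,0],0,1]]' 10
```

```text
time_s: 10.93
ee_pos: [0.4317, -0.1221, 0.0771]
tcp_rot: [[-0.244, 0.97, 0.0], [0.97, 0.244, 0.0], [0.0, 0.0, -1.0]]
force: [0.0, 0.4, -1.2]
width: 0.0452
```

```bash
python3 -m handwheel '[[[0,0,-0.001],0,1],[[0,0,-0.001],0,1],[[0,0,0],0,1],[[0,0,0],0,0.48],[[0,0,0],0,0.46],[[0,0,0],0,0.44],[[0,0,0],0,0.4],[[0,0,0],0,0.3],[[0,0,0],0,0.2],[[0,0,0],0,0.1],[[0,0,0],0,0],[[0,0,0],0,0]]' 10
python3 - <<'E'
from h import *
for n in("side","wrist"):cv2.imwrite(f"pics/{n}5.png",bot.read_camera(n)[:,:,::-1])
a=cv2.imread("pics/side5.png")[200:400,180:380];b=cv2.imread("pics/wrist5.png")[150:400,160:400]
cv2.imwrite("pics/c5.png",np.hstack([cv2.resize(a,(400,400)),cv2.resize(b,(400,400))]))
E
```

```text
time_s: 11.93
ee_pos: [0.4317, -0.1221, 0.0761]
tcp_rot: [[-0.244, 0.97, -0.0], [0.97, 0.244, 0.0], [0.0, -0.0, -1.0]]
force: [0.4, -0.5, -0.0]
width: 0.0863
```

View pics/c5.png

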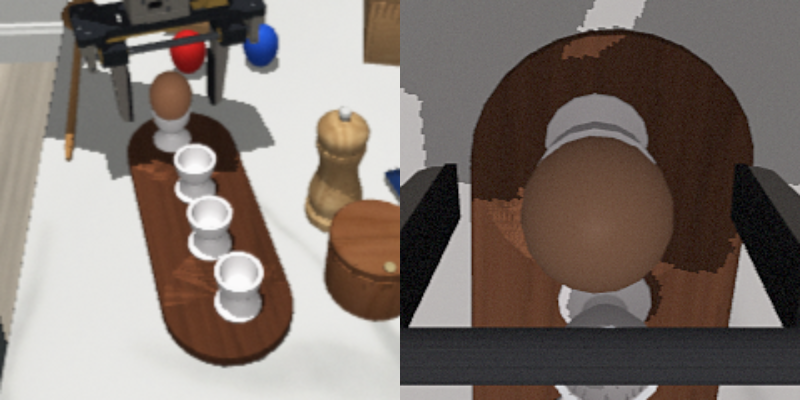

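Egg_1 sits upright in the leftmost cup, with the fingers clear. Next is egg_2.

```bash
python3 -m handwheel '[[[0,0,0.02],0,0],[[0,0,0.05],0,0],[[0,0,0.06],0,0],[[0,0,0.06],0,0],[[0,0,0.06],0,0],[[0,0,0.05],0,0],[[0.008,0.064,0],-0.01,0],[[0.008,0.064,0],-0.01,0],[[0.008,0.064,0],-0.01,0],[[0.008,0.064,0],-0.01,0],[[0.008,0.064,0],-0.01,0],[[0.008,0.064,0],-0.01,0],[[0.008,0.064,0],-0.01,0],[[0.008,0.064,0],-0.01,0],[[0.008,0.064,0],-0.01,0],[[0.008,0.064,0],-0.01,0],[[0.008,0.064,0],-0.01,0],[[0.005,0.064,0],-0.01,0],[[0,0,0],0,0],[[0,0,0],0,0]]' 10
python3 -m handwheel '[[[0,0,-0.04],0,0],[[0,0,-0.05],0,0],[[0,0,-0.05],0,0],[[0,0,-0.05],0,0],[[0,0,-0.05],0,0],[[0,0,-0.03],0,0],[[0,0,-0.02],0,0],[[0,0,0],0,0],[[0,0,0],0,0],[[0,0,0],0,0],[[0,0,0],0,0]]' 10
python3 - <<'E'
from h import *
for n in("side","wrist"):cv2.imwrite(f"pics/{n}6.png",bot.read_camera(n)[:,:,::-1])
p=bot.camera_params('wrist');print(proj(p,np.load('eggs.npy')).round(0))
E
```

```text
time_s: 13.7
ee_pos: [0.4779, 0.2631, 0.2265]
tcp_rot: [[0.127, 0.992, -0.0], [0.992, -0.127, -0.0], [-0.0, -0.0, -1.0]]
force: [-0.2, -0.9, 0.6]
width: 0.0918
time_s: 14.62
ee_pos: [0.479, 0.2621, 0.0824]
tcp_rot: [[0.13, 0.992, 0.002], [0.992, -0.13, 0.001], [0.001, 0.002, -1.0]]
force: [0.3, -0.2, -0.1]
width: 0.092
[[275. 140.]
 [275. 266.]
 [275. 369.]
 [275. 453.]]
```

View pics/wrist6.png

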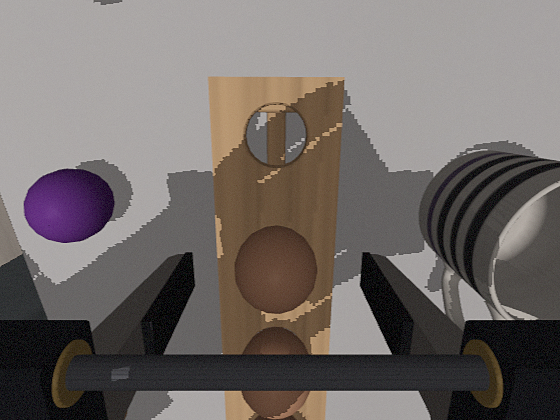

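Egg_2 is centred between the fingers at (276,268), and hole 1 is empty. The mug is clear.

```bash
python3 -m handwheel '[[[-0.001,0.002,-0.015],0,0],[[0,0,-0.022],0,0],[[0,0,0],0,0],[[0,0,0],0,1],[[0,0,0],0,1],[[0,0,0],0,1],[[0,0,0],0,1],[[0,0,0],0,1],[[0,0,0],0,1],[[0,0,0],0,1],[[0,0,0],0,1],[[0,0,0],0,1],[[0,0,0],0,1]]' 10
python3 -m handwheel '[[[0,0,0.01],0,1],[[0,0,0.015],0,1],[[0,0,0.03],0,1],[[0,0,0.05],0,1],[[0,0,0.06],0,1],[[0,0,0.06],0,1],[[0,0,0.06],0,1],[[0,0,0.05],0,1],[[0,0,0],0,1]]' 10
```

```text
time_s: 15.8
ee_pos: [0.478, 0.263, 0.0627]
tcp_rot: [[0.13, 0.992, 0.001], [0.992, -0.13, 0.0], [0.0, 0.001, -1.0]]
force: [1.3, -0.1, 0.9]
width: 0.045
time_s: 16.55
ee_pos: [0.4799, 0.2642, 0.236]
tcp_rot: [[0.13, 0.992, 0.007], [0.992, -0.13, 0.004], [0.005, 0.007, -1.0]]
force: [0.0, 1.5, 0.4]
width: 0.045
```

```bash
python3 -m handwheel '[[[-0.003,-0.03,0],0.008,1],[[-0.003,-0.05,0],0.008,1],[[-0.003,-0.063,0],0.008,1],[[-0.003,-0.063,0],0.008,1],[[-0.003,-0.063,0],0.008,1],[[-0.003,-0.063,0],0.008,1],[[-0.003,-0.063,0],0.008,1],[[-0.003,-0.063,0],0.008,1],[[-0.003,-0.063,0],0.008,1],[[-0.003,-0.063,0],0.008,1],[[-0.003,-0.063,0],0.008,1],[[-0.003,-0.063,0],0.008,1],[[-0.003,-0.063,0],0.008,1],[[-0.003,-0.063,0],0.008,1],[[-0.003,-0.05,0],0.008,1],[[0,-0.034,0],0,1],[[0,0,0],0,1],[[0,0,0],0,1],[[0,0,0],0,1],[[0,0,0],0,1]]' 10
python3 - <<'E'
from h import *
p=bot.camera_params("wrist"); im=bot.read_camera("wrist"); cv2.imwrite("pics/w7.png",im[:,:,::-1])
np.save('p7.npy',p,allow_pickle=True)
g=cv2.GaussianBlur(cv2.cvtColor(im,cv2.COLOR_RGB2GRAY),(3,3),0)
for c in np.load('cups.npy'): print(c.round(4),proj(p,[*c,.059]).round())
E
```

```text
time_s: 18.22
ee_pos: [0.455, -0.196, 0.2299]
tcp_rot: [[-0.245, 0.969, -0.0], [0.969, 0.245, 0.0], [0.001, -0.0, -1.0]]
force: [-0.6, 0.3, -0.5]
width: 0.0454
[ 0.4324 -0.1222] [[272. 119.]]
[ 0.4556 -0.1967] [[277. 200.]]
[ 0.4665 -0.2655] [[271. 264.]]
[ 0.489  -0.3354] [[275. 324.]]
```

View pics/w7.png

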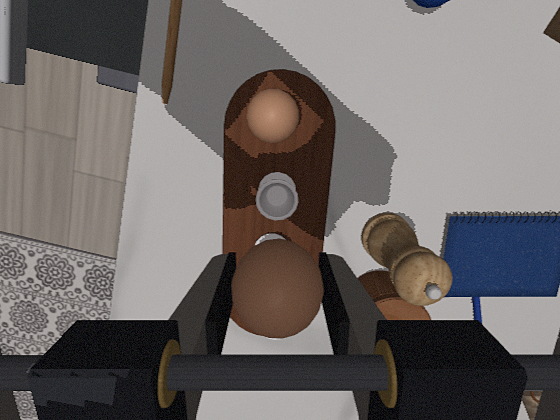

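Run:
```python
from h import *
p=np.load('p7.npy',allow_pickle=True).item()
im=cv2.imread("pics/w7.png");g=cv2.GaussianBlur(cv2.cvtColor(im,cv2.COLOR_BGR2GRAY),(3,3),0)
c=np.load('cups.npy')[1]; s,x,y=rimfit(p,g,c); print(s,x,y)
```

```text
-40.992065 0.45506261263782966 -0.1951959634427463
```

```bash
python3 -m handwheel '[[[0,0,-0.03],0,1],[[0,0,-0.05],0,1],[[0,0,-0.05],0,1],[[0,0,-0.05],0,1],[[0,0,-0.04],0,1],[[0,0,-0.02],0,1],[[0,0,-0.015],0,1],[[0,0,0],0,1],[[0,0,0],0,1],[[0,0,0],0,1],[[0,0,0],0,1]]' 10
```

```text
time_s: 19.18
ee_pos: [0.4559, -0.1974, 0.1037]
tcp_rot: [[-0.244, 0.97, 0.002], [0.97, 0.244, -0.001], [-0.001, 0.002, -1.0]]
force: [1.3, 0.5, -1.7]
width: 0.0449
```

```bash
python3 -m handwheel '[[[-0.001,0.002,-0.015],0,1],[[0,0,-0.015],0,1],[[0,0,-0.01],0,1],[[0,0,-0.006],0,1],[[0,0,0],0,1],[[0,0,-0.002],0,1],[[0,0,-0.002],0,1],[[0,0,-0.002],0,1],[[0,0,0],0,1],[[0,0,0],0,1],[[0,0,0],0,1]]' 10
```

```text
time_s: 20.1
ee_pos: [0.4548, -0.1962, 0.0767]
tcp_rot: [[-0.244, 0.97, 0.0], [0.97, 0.244, -0.0], [-0.0, 0.0, -1.0]]
force: [-0.3, -0.6, -0.3]
width: 0.0449
```

```bash
python3 -m handwheel '[[[0.001,0,-0.001],0,1],[[0,0,-0.001],0,1],[[0,0,0],0,1],[[0,0,0],0,0.48],[[0,0,0],0,0.46],[[0,0,0],0,0.44],[[0,0,0],0,0.4],[[0,0,0],0,0.3],[[0,0,0],0,0.2],[[0,0,0],0,0.1],[[0,0,0],0,0],[[0,0,0],0,0]]' 10
python3 - <<'E'
from h import *
for n in("side","wrist"):cv2.imwrite(f"pics/{n}8.png",bot.read_camera(n)[:,:,::-1])
a=cv2.imread("pics/side8.png")[200:400,180:380];b=cv2.imread("pics/wrist8.png")[150:400,160:400]
cv2.imwrite("pics/c8.png",np.hstack([cv2.resize(a,(400,400)),cv2.resize(b,(400,400))]))
E
```

```text
time_s: 21.1
ee_pos: [0.4552, -0.1961, 0.0756]
tcp_rot: [[-0.244, 0.97, -0.0], [0.97, 0.244, -0.0], [0.0, -0.0, -1.0]]
force: [-0.7, 0.3, 0.4]
width: 0.0867
```

View pics/c8.png

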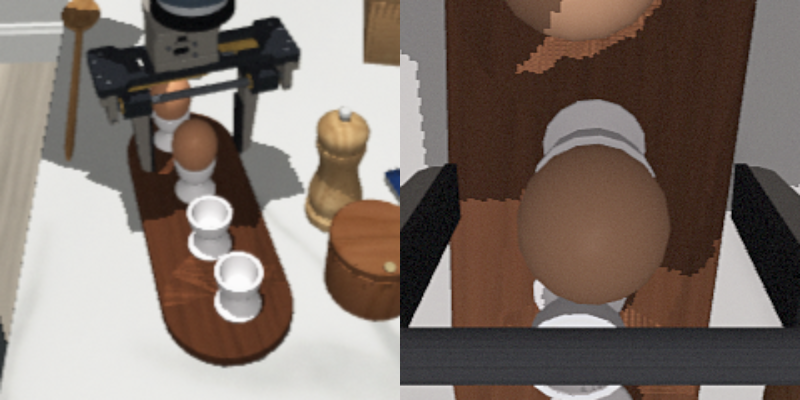

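Egg_2 is seated upright in the second cup. Next is egg_3.

```bash
python3 -m handwheel '[[[0,0,0.02],0,0],[[0,0,0.05],0,0],[[0,0,0.06],0,0],[[0,0,0.06],0,0],[[0,0,0.06],0,0],[[0,0,0.05],0,0],[[0.003,0.065,0],-0.01,0],[[0.003,0.065,0],-0.01,0],[[0.003,0.065,0],-0.01,0],[[0.002,0.065,0],-0.01,0],[[0.002,0.065,0],-0.01,0],[[0.002,0.065,0],-0.01,0],[[0.002,0.065,0],-0.01,0],[[0.002,0.065,0],-0.01,0],[[0.002,0.065,0],-0.01,0],[[0.002,0.065,0],-0.01,0],[[0.002,0.065,0],-0.01,0],[[0.002,0.065,0],-0.01,0],[[0,0,0],0,0],[[0,0,0],0,0]]' 10
python3 -m handwheel '[[[0,0,-0.04],0,0],[[0,0,-0.05],0,0],[[0,0,-0.05],0,0],[[0,0,-0.05],0,0],[[0,0,-0.05],0,0],[[0,0,-0.03],0,0],[[0,0,-0.02],0,0],[[0,0,0],0,0],[[0,0,0],0,0],[[0,0,0],0,0],[[0,0,0],0,0],[[0,0,0],0,0]]' 10
python3 - <<'E'
from h import *
cv2.imwrite("pics/wrist9.png",bot.read_camera("wrist")[:,:,::-1])
E
```

```text
time_s: 22.87
ee_pos: [0.4684, 0.1952, 0.2261]
tcp_rot: [[0.127, 0.992, 0.0], [0.992, -0.127, 0.0], [0.0, 0.0, -1.0]]
force: [-0.2, 0.3, -0.2]
width: 0.0919
time_s: 23.87
ee_pos: [0.4694, 0.1941, 0.0816]
tcp_rot: [[0.13, 0.992, 0.002], [0.992, -0.13, 0.001], [0.001, 0.002, -1.0]]
force: [0.3, -0.6, 0.3]
width: 0.092
```

View pics/wrist9.png

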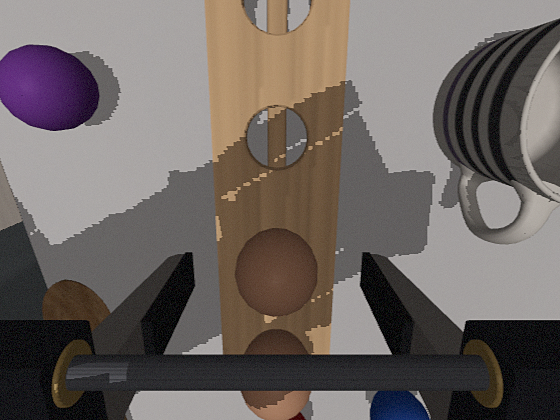

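Egg_3 is centred at (276,271), and holes 1 and 2 are empty. I grasp, lift and carry.

```bash
python3 -m handwheel '[[[0,0,-0.015],0,0],[[0,0,-0.021],0,0],[[0,0,0],0,0],[[0,0,0],0,1],[[0,0,0],0,1],[[0,0,0],0,1],[[0,0,0],0,1],[[0,0,0],0,1],[[0,0,0],0,1],[[0,0,0],0,1],[[0,0,0],0,1],[[0,0,0],0,1],[[0,0,0],0,1]]' 10
python3 -m handwheel '[[[0,0,0.01],0,1],[[0,0,0.015],0,1],[[0,0,0.03],0,1],[[0,0,0.05],0,1],[[0,0,0.06],0,1],[[0,0,0.06],0,1],[[0,0,0.06],0,1],[[0,0,0.05],0,1],[[0,0,0],0,1],[[0,0,0],0,1],[[0,0,0],0,1]]' 10
```

```text
time_s: 25.0
ee_pos: [0.4688, 0.1939, 0.0627]
tcp_rot: [[0.13, 0.992, 0.0], [0.992, -0.13, 0.0], [0.0, 0.0, -1.0]]
force: [-0.0, 0.2, 0.7]
width: 0.0449
time_s: 25.92
ee_pos: [0.4681, 0.1937, 0.2298]
tcp_rot: [[0.13, 0.992, -0.001], [0.992, -0.13, -0.0], [-0.0, -0.0, -1.0]]
force: [-0.4, -0.4, -0.4]
width: 0.0448
```

```bash
python3 -m handwheel '[[[-0.001,-0.03,0],0.008,1],[[-0.001,-0.05,0],0.008,1],[[-0.001,-0.063,0],0.008,1],[[0,-0.063,0],0.008,1],[[0,-0.063,0],0.008,1],[[0,-0.063,0],0.008,1],[[0,-0.063,0],0.008,1],[[0,-0.063,0],0.008,1],[[0,-0.063,0],0.008,1],[[0,-0.063,0],0.008,1],[[0,-0.063,0],0.008,1],[[0,-0.063,0],0.008,1],[[0,-0.063,0],0.008,1],[[0,-0.063,0],0.008,1],[[0,-0.05,0],0.008,1],[[0,-0.033,0],0,1],[[0,0,0],0,1],[[0,0,0],0,1],[[0,0,0],0,1],[[0,0,0],0,1]]' 10
python3 - <<'E'
from h import *
p=bot.camera_params("wrist"); im=bot.read_camera("wrist"); cv2.imwrite("pics/w10.png",im[:,:,::-1])
g=cv2.GaussianBlur(cv2.cvtColor(im,cv2.COLOR_RGB2GRAY),(3,3),0)
c=np.load('cups.npy')[2];print(rimfit(p,g,c),proj(p,[*c,.059]))
E
```

```text
time_s: 27.58
ee_pos: [0.4668, -0.2644, 0.2294]
tcp_rot: [[-0.245, 0.97, -0.001], [0.97, 0.245, 0.001], [0.001, -0.001, -1.0]]
force: [-0.3, 0.1, -0.6]
width: 0.045
(np.float32(-38.576252), np.float64(0.4664777102489955), np.float64(-0.26602617337197226)) [[275.68357761 200.86149603]]
```

View pics/w10.png

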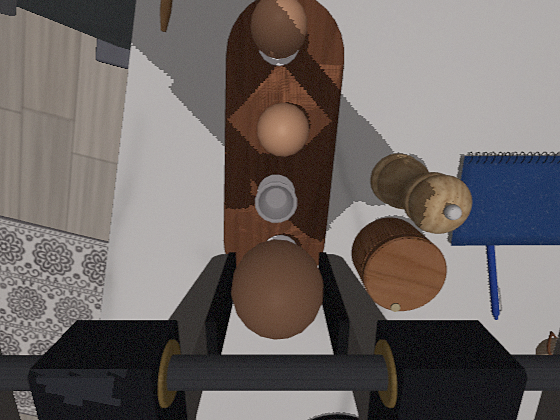

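```bash
python3 -m handwheel '[[[0,0,-0.03],0,1],[[0,0,-0.05],0,1],[[0,0,-0.05],0,1],[[0,0,-0.05],0,1],[[0,0,-0.04],0,1],[[0,0,-0.02],0,1],[[0,0,-0.015],0,1],[[0,0,0],0,1],[[0,0,0],0,1],[[0,0,0],0,1],[[0,0,0],0,1]]' 10
```

```text
time_s: 28.55
ee_pos: [0.4679, -0.2659, 0.1037]
tcp_rot: [[-0.245, 0.97, 0.002], [0.97, 0.245, -0.001], [-0.001, 0.001, -1.0]]
force: [-0.6, 0.0, -0.3]
width: 0.045
```

```bash
python3 -m handwheel '[[[-0.001,0,-0.015],0,1],[[0,0,-0.015],0,1],[[0,0,-0.01],0,1],[[0,0,-0.006],0,1],[[0,0,0],0,1],[[0,0,-0.002],0,1],[[0,0,-0.002],0,1],[[0,0,-0.002],0,1],[[0,0,0],0,1],[[0,0,0],0,1],[[0,0,0],0,1]]' 10
```

```text
time_s: 29.47
ee_pos: [0.4667, -0.2656, 0.0767]
tcp_rot: [[-0.244, 0.97, 0.0], [0.97, 0.244, -0.0], [-0.0, 0.0, -1.0]]
force: [0.6, 0.5, -1.6]
width: 0.0451
```

```bash
python3 -m handwheel '[[[0,0,-0.001],0,1],[[0,0,-0.001],0,1],[[0,0,0],0,1],[[0,0,0],0,0.48],[[0,0,0],0,0.46],[[0,0,0],0,0.44],[[0,0,0],0,0.4],[[0,0,0],0,0.3],[[0,0,0],0,0.2],[[0,0,0],0,0.1],[[0,0,0],0,0],[[0,0,0],0,0]]' 10
python3 - <<'E'
from h import *
for n in("side","wrist"):cv2.imwrite(f"pics/{n}11.png",bot.read_camera(n)[:,:,::-1])
a=cv2.imread("pics/side11.png")[200:400,180:380];b=cv2.imread("pics/wrist11.png")[150:400,160:400]
cv2.imwrite("pics/c11.png",np.hstack([cv2.resize(a,(400,400)),cv2.resize(b,(400,400))]))
E
```

```text
time_s: 30.47
ee_pos: [0.4667, -0.2656, 0.0756]
tcp_rot: [[-0.244, 0.97, -0.0], [0.97, 0.244, -0.0], [0.0, -0.0, -1.0]]
force: [-0.3, 0.9, -0.1]
width: 0.0864
```

View pics/c11.png

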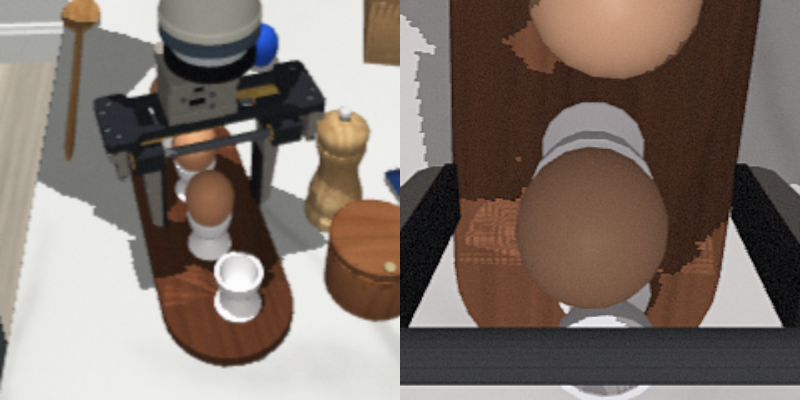

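Egg_3 is seated in the third cup. Next is egg_4.

```bash
python3 -m handwheel '[[[0,0,0.02],0,0],[[0,0,0.05],0,0],[[0,0,0.06],0,0],[[0,0,0.06],0,0],[[0,0,0.06],0,0],[[0,0,0.05],0,0],[[-0.002,0.065,0],-0.01,0],[[-0.002,0.065,0],-0.01,0],[[-0.001,0.065,0],-0.01,0],[[-0.001,0.065,0],-0.01,0],[[-0.001,0.065,0],-0.01,0],[[-0.001,0.065,0],-0.01,0],[[-0.001,0.065,0],-0.01,0],[[-0.001,0.065,0],-0.01,0],[[-0.001,0.065,0],-0.01,0],[[-0.001,0.065,0],-0.01,0],[[-0.001,0.065,0],-0.01,0],[[-0.001,0.065,0],-0.01,0],[[0,0,0],0,0],[[0,0,0],0,0]]' 10
python3 -m handwheel '[[[0,0,-0.04],0,0],[[0,0,-0.05],0,0],[[0,0,-0.05],0,0],[[0,0,-0.05],0,0],[[0,0,-0.05],0,0],[[0,0,-0.03],0,0],[[0,0,-0.02],0,0],[[0,0,0],0,0],[[0,0,0],0,0],[[0,0,0],0,0],[[0,0,0],0,0],[[0,0,0],0,0]]' 10
python3 - <<'E'
from h import *
cv2.imwrite("pics/wrist12.png",bot.read_camera("wrist")[:,:,::-1])
E
```

```text
time_s: 32.23
ee_pos: [0.4595, 0.1258, 0.2262]
tcp_rot: [[0.126, 0.992, 0.001], [0.992, -0.126, 0.0], [0.0, 0.001, -1.0]]
force: [-0.7, 0.3, 0.1]
width: 0.0916
time_s: 33.23
ee_pos: [0.4604, 0.1245, 0.0816]
tcp_rot: [[0.13, 0.992, 0.002], [0.992, -0.13, 0.0], [0.001, 0.002, -1.0]]
force: [-0.4, 0.2, -0.0]
width: 0.0919
```

View pics/wrist12.png

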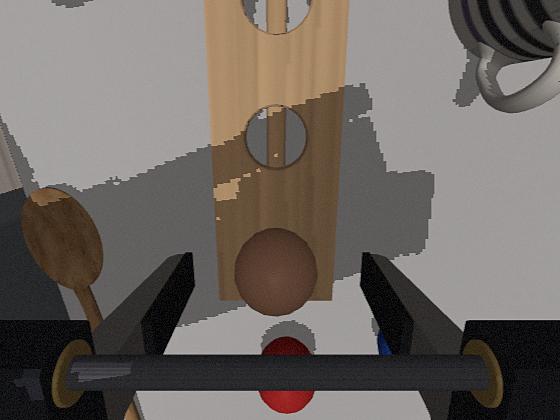

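Brown egg_4 is centred at (276,271). The red one at (287,375) is off the rack and clear.

```bash
python3 -m handwheel '[[[0,0,-0.015],0,0],[[0,0,-0.021],0,0],[[0,0,0],0,0],[[0,0,0],0,1],[[0,0,0],0,1],[[0,0,0],0,1],[[0,0,0],0,1],[[0,0,0],0,1],[[0,0,0],0,1],[[0,0,0],0,1],[[0,0,0],0,1],[[0,0,0],0,1],[[0,0,0],0,1]]' 10
python3 -m handwheel '[[[0,0,0.01],0,1],[[0,0,0.015],0,1],[[0,0,0.03],0,1],[[0,0,0.05],0,1],[[0,0,0.06],0,1],[[0,0,0.06],0,1],[[0,0,0.06],0,1],[[0,0,0.05],0,1],[[0,0,0],0,1],[[0,0,0],0,1],[[0,0,0],0,1]]' 10
```

```text
time_s: 34.37
ee_pos: [0.4596, 0.1244, 0.0626]
tcp_rot: [[0.13, 0.992, -0.0], [0.992, -0.13, 0.0], [-0.0, -0.0, -1.0]]
force: [0.9, 0.0, 1.7]
width: 0.0452
time_s: 35.28
ee_pos: [0.4592, 0.1243, 0.2298]
tcp_rot: [[0.13, 0.992, -0.0], [0.992, -0.13, -0.0], [-0.0, -0.0, -1.0]]
force: [0.7, -0.6, 0.0]
width: 0.045
```

```bash
python3 -m handwheel '[[[0.004,-0.03,0],0.008,1],[[0.004,-0.05,0],0.008,1],[[0.004,-0.063,0],0.008,1],[[0.004,-0.063,0],0.008,1],[[0.004,-0.063,0],0.008,1],[[0.004,-0.063,0],0.008,1],[[0.004,-0.063,0],0.008,1],[[0.004,-0.063,0],0.008,1],[[0.004,-0.063,0],0.008,1],[[0.004,-0.063,0],0.008,1],[[0.004,-0.063,0],0.008,1],[[0.004,-0.063,0],0.008,1],[[0.004,-0.063,0],0.008,1],[[0.004,-0.063,0],0.008,1],[[0.003,-0.05,0],0.008,1],[[0,-0.033,0],0,1],[[0,0,0],0,1],[[0,0,0],0,1],[[0,0,0],0,1],[[0,0,0],0,1]]' 10
python3 - <<'E'
from h import *
p=bot.camera_params("wrist"); im=bot.read_camera("wrist"); cv2.imwrite("pics/w13.png",im[:,:,::-1])
g=cv2.GaussianBlur(cv2.cvtColor(im,cv2.COLOR_RGB2GRAY),(3,3),0)
c=np.load('cups.npy')[3];print(rimfit(p,g,c),proj(p,[*c,.059]))
E
```

```text
time_s: 36.95
ee_pos: [0.489, -0.3337, 0.2297]
tcp_rot: [[-0.245, 0.97, -0.001], [0.97, 0.245, 0.001], [0.001, -0.001, -1.0]]
force: [-0.4, -0.0, -0.9]
width: 0.0448
(np.float32(-39.31106), np.float64(0.48853438960154105), np.float64(-0.3339341052878113)) [[275.84621157 201.42562939]]
```

View pics/w13.png

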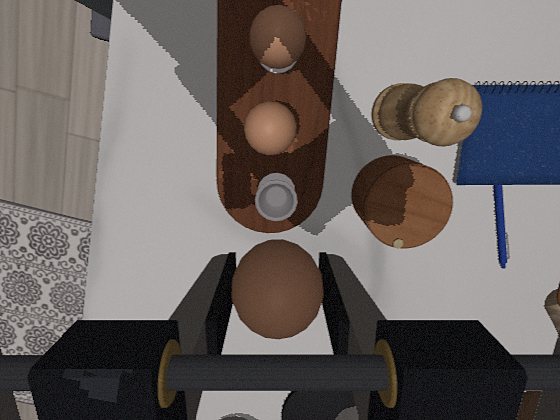

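Run:
```python
from h import *
p=bot.camera_params("wrist"); q=bot.camera_params("top");s=bot.camera_params("side")
R=bot.read_state()['tcp_rot'][:,1][:2]; c=np.array([.4887,-.3344])
for z in(0,.04,.06,.08):
    print(z,[round(float(R@(ray(a,uv,z)[:2]-c)),4) for a,uv in((p,(352,200)),(p,(363,215)),(q,(425,158)))], ray(q,(429,142),z).round(3),ray(s,(368,315),z).round(3))
```

```text
0 [0.0891, 0.1033, 0.0944] [ 0.627 -0.33   0.   ] [ 0.636 -0.249  0.   ]
0.04 [0.08, 0.0927, 0.0891] [ 0.616 -0.315  0.04 ] [ 0.623 -0.283  0.04 ]
0.06 [0.0754, 0.0874, 0.0865] [ 0.611 -0.308  0.06 ] [ 0.617 -0.3    0.06 ]
0.08 [0.0709, 0.0821, 0.0839] [ 0.606 -0.3    0.08 ] [ 0.611 -0.317  0.08 ]
```

The salt cellar's near edge is about 80 mm from cup 4's axis, and an open finger's back reaches 64 mm. I will open only part way there.

```bash
python3 -m handwheel '[[[0,0,-0.03],0,1],[[0,0,-0.05],0,1],[[0,0,-0.05],0,1],[[0,0,-0.05],0,1],[[0,0,-0.04],0,1],[[0,0,-0.02],0,1],[[0,0,-0.015],0,1],[[0,0,0],0,1],[[0,0,0],0,1],[[0,0,0],0,1],[[0,0,0],0,1]]' 10
```

```text
time_s: 37.92
ee_pos: [0.4899, -0.3355, 0.1038]
tcp_rot: [[-0.244, 0.97, 0.002], [0.97, 0.244, -0.001], [-0.002, 0.001, -1.0]]
force: [-0.1, 0.2, -1.0]
width: 0.0449
```

```bash
python3 -m handwheel '[[[-0.001,0.001,-0.015],0,1],[[0,0,-0.015],0,1],[[0,0,-0.01],0,1],[[0,0,-0.006],0,1],[[0,0,0],0,1],[[0,0,-0.002],0,1],[[0,0,-0.002],0,1],[[0,0,-0.002],0,1],[[0,0,0],0,1],[[0,0,0],0,1],[[0,0,0],0,1]]' 10
```

```text
time_s: 38.83
ee_pos: [0.4887, -0.3347, 0.0767]
tcp_rot: [[-0.244, 0.97, 0.0], [0.97, 0.244, -0.0], [-0.0, 0.0, -1.0]]
force: [-0.7, 0.0, -1.4]
width: 0.0455
```

```bash
python3 -m handwheel '[[[0,0,-0.001],0,1],[[0,0,-0.001],0,1],[[0,0,0],0,1],[[0,0,0],0,0.48],[[0,0,0],0,0.46],[[0,0,0],0,0.44],[[0,0,0],0,0.4],[[0,0,0],0,0.3],[[0,0,0],0,0.25],[[0,0,0],0,0.2],[[0,0,0],0,0.2],[[0,0,0],0,0.2]]' 10
python3 - <<'E'
from h import *
for n in("side","wrist"):cv2.imwrite(f"pics/{n}14.png",bot.read_camera(n)[:,:,::-1])
a=cv2.imread("pics/side14.png")[200:400,180:380];b=cv2.imread("pics/wrist14.png")[150:400,160:400]
cv2.imwrite("pics/c14.png",np.hstack([cv2.resize(a,(400,400)),cv2.resize(b,(400,400))]))
E
```

```text
time_s: 39.83
ee_pos: [0.4887, -0.3346, 0.0756]
tcp_rot: [[-0.244, 0.97, 0.0], [0.97, 0.244, -0.0], [-0.0, 0.0, -1.0]]
force: [0.4, 0.3, -0.1]
width: 0.0737
```

View pics/c14.png

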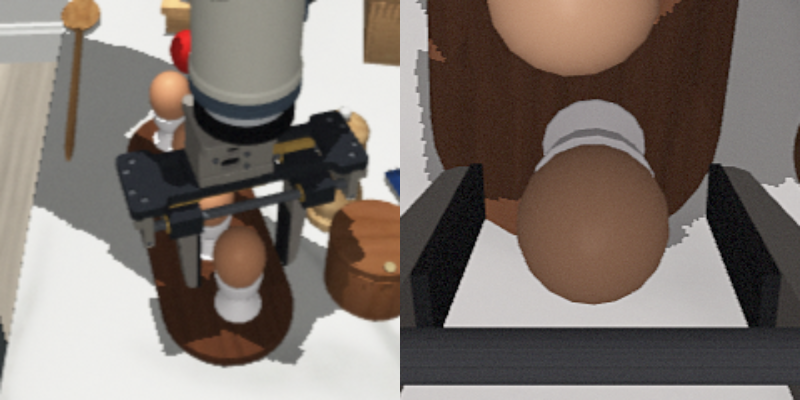

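Egg_4 is seated. I lift straight up and back away, then check all four.

```bash
python3 -m handwheel '[[[0,0,0.02],0,0.2],[[0,0,0.05],0,0.2],[[0,0,0.06],0,0.2],[[0,0,0.06],0,0.2],[[0,0,0.06],0,0.2],[[0,0,0.06],0,0.2],[[0,0,0.06],0,0.2],[[0,0,0.06],0,0.2],[[0,0,0.03],0,0.2],[[-0.01,-0.03,0],0,0.2],[[-0.01,-0.03,0],0,0.2],[[-0.01,-0.03,0],0,0.2],[[0,0,0],0,0.2],[[0,0,0],0,0.2],[[0,0,0],0,0.2],[[0,0,0],0,0.2]]' 10
python3 - <<'E'
from h import *
s=bot.read_state();print(s['ee_pos'],s['force'])
for n in("side","wrist","top"):cv2.imwrite(f"pics/{n}15.png",bot.read_camera(n)[:,:,::-1])
E
```

```text
time_s: 41.27
ee_pos: [0.4737, -0.379, 0.3054]
tcp_rot: [[-0.245, 0.97, -0.0], [0.97, 0.245, 0.001], [0.001, -0.0, -1.0]]
force: [-0.2, -0.7, 0.1]
width: 0.0735
[ 0.47370702 -0.37903171  0.30540985] [-0.22745284 -0.66739422  0.14877724]
```

View pics/wrist15.png

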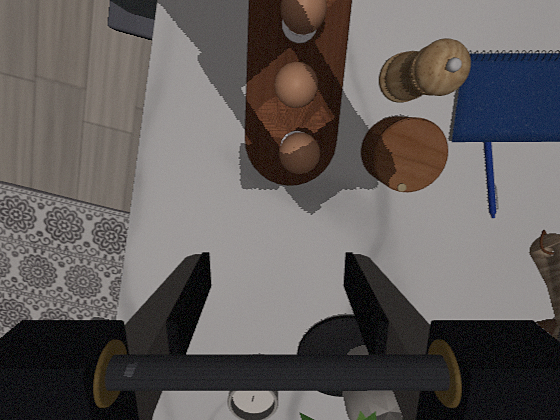

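View pics/side15.png

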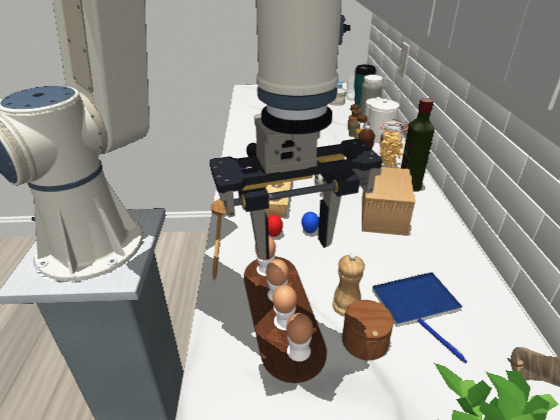

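All four eggs stand upright in the cups: side picture (265,247), (277,272), (285,298), (299,328). I run a numeric check before handing in.

Run:
```python
from h import *
bot.read_camera('side');p=bot.camera_params('side')
for d in bot.tip_of('egg_1','side'):
    uv=np.array(d['centre'])*[560,420]; print('side',round(d['p'],2),uv.round(),ray(p,uv,.076)[:2].round(4))
p=bot.camera_params('wrist');bot.read_camera('wrist')
for d in bot.tip_of('egg_1','wrist'):
    uv=np.array(d['centre'])*[560,420]; print('wrist',round(d['p'],2),uv.round(),ray(p,uv,.076)[:2].round(4))
print(np.load('cups.npy').round(4))
c=np.load('cups.npy')
im=cv2.imread('pics/wrist15.png');im2=cv2.resize(im[0:200,220:370],None,fx=3,fy=3)
th=np.linspace(0,6.28,60)
for x,y in c:
    for k in proj(p,np.c_[x+.023*np.cos(th),y+.023*np.sin(th),np.full(60,.079)]): cv2.circle(im2,(int((k[0]-220+.5)*3),int((k[1]+.5)*3)),1,(0,255,0),-1)
cv2.imwrite('pics/f.png',im2)
```

```text
side 0.81 [272. 227.] [ 0.4487 -0.0489]
side 0.78 [278. 274.] [ 0.4581 -0.2036]
side 0.7 [264. 249.] [ 0.4304 -0.1255]
side 0.48 [254. 154.] [0.4024 0.3253]
wrist 0.95 [299.   7.] [ 0.4514 -0.1961]
wrist 0.68 [300. 152.] [ 0.49  -0.334]
wrist 0.66 [295.  83.] [ 0.4658 -0.2663]
[[ 0.4324 -0.1222]
 [ 0.4556 -0.1967]
 [ 0.4665 -0.2655]
 [ 0.489  -0.3354]]
```

View pics/f.png

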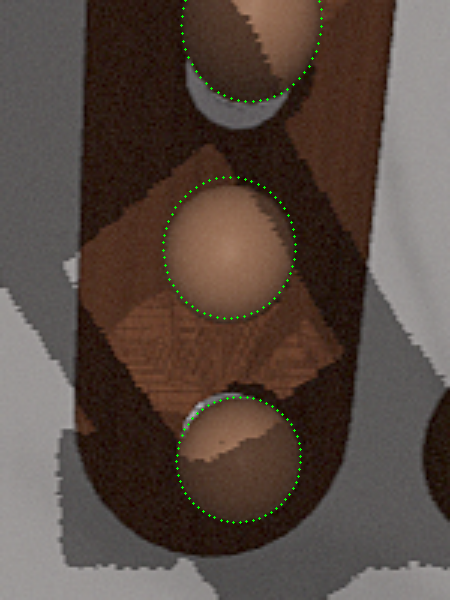

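The egg outlines match the seated positions at the cup axes. I hand in.

```bash
python3 -c "
from cell import bot
print(bot.hand_in())"
```

```text
the job is handed in; nothing more can be done
None
```

I moved the four brown eggs from the rack, left to right, into the four cups on the serving board in the same order. Each was lowered to seated height before release, and I handed the job in at about 41 s of the 109 s allowed.

- **Eggs 2–4:** the last wrist picture shows them upright. Drawn outlines at the measured cup axes match to about a pixel. The network's positions agree within about 1–2 mm for eggs 3 and 4. Egg 2 was cut by the picture's edge and came out about 4 mm off.
- **Egg 1:** it was out of the last wrist picture. I judged it from the side picture, where it stands upright in its cup, and from the close-up taken when I released it. The network's side-camera position for it is about 4 mm off the cup axis.
- **Network misses:** in the last side picture the network found only eggs 1 and 2 and missed 3 and 4. It also reported two look-alikes, which I disregarded.
- **Cups:** all appeared upright and in place by eye. I did not re-measure their positions after placing.
- **Gripper:** it was clear of everything at the end, with no meaningful contact force.

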